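# Fetch the model wing from behind the paint jars

## Task

First move the red, yellow and blue paint jars from the wooden stand to the empty blue-grey tray, standing upright. Then pull the grey model wing straight up out of the narrow gap behind them and stand it on edge, lower edge down on the slot floor and centred lengthways, in the slot of the white foam cradle. Only then put each jar back on the stand, centred on the coaster of its own colour; never let a jar tip over, and leave everything released and at rest.

Things in the scene. Friction and masses are not known exactly. Their poses are not given: they have to be found in the camera images.
- jar_red: loose paint jar with a red cap and red body with a blank white label band, standing upright on one of the three coasters of the stand, not always on its own colour. 76 mm tall, 38 mm across up to 54 mm above its foot, the cap 34 mm across from 56 to 76 mm; about 110 g. Origin: centre of its underside, z up.
- jar_yellow: loose paint jar with a yellow cap and yellow body with a blank white label band, standing upright on one of the three coasters of the stand, not always on its own colour. 76 mm tall, 38 mm across up to 54 mm above its foot, the cap 34 mm across from 56 to 76 mm; about 110 g. Origin: centre of its underside, z up.
- jar_blue: loose paint jar with a blue cap and blue body with a blank white label band, standing upright on one of the three coasters of the stand, not always on its own colour. 76 mm tall, 38 mm across up to 54 mm above its foot, the cap 34 mm across from 56 to 76 mm; about 110 g. Origin: centre of its underside, z up.
- wing: loose grey plastic half-wing of a model plane, standing on edge in the narrow gap at the back of the stand, behind the jars. 10 mm thick (x), 130 mm long (y, from -65 to +65, the end at +y is rounded), 75 mm tall (z); flat-sided, its top edge rounded. Origin: middle of its lower edge, z up. In the gap only its top 33 mm shows above the boards; mid-length is the place to pinch it, across its thickness. About 60 g.
- stand: fixed wooden stand on the table: base board 8 mm thick, reaching x -90 to +36, y -120 to +120 mm, with two upright boards along y, each 12 mm thick and with tops 52 mm above the table, at x -4 to 8 and x 22 to 34 mm. Between them is the 14 mm gap (floor 8 mm above the table, centre line x = 15 mm). The jars stand in front of the boards in a row along y, centres at x = -30 mm, 72 mm apart. Origin: on the table, z up; its -x side faces the robot.
- bay_red: fixed red coaster on the stand, the place of the red jar: disc 52 mm across, 3 mm thick, with a red tab 30 mm wide that reaches 57 mm from the disc's centre towards -x, visible in front of whatever jar stands there. Origin: centre of the disc's underside, 8 mm above the table; a jar on it has its foot 3 mm above this point.
- bay_yellow: fixed yellow coaster on the stand, the place of the yellow jar: disc 52 mm across, 3 mm thick, with a yellow tab 30 mm wide that reaches 57 mm from the disc's centre towards -x, visible in front of whatever jar stands there. Origin: centre of the disc's underside, 8 mm above the table; a jar on it has its foot 3 mm above this point.
- bay_blue: fixed blue coaster on the stand, the place of the blue jar: disc 52 mm across, 3 mm thick, with a blue tab 30 mm wide that reaches 57 mm from the disc's centre towards -x, visible in front of whatever jar stands there. Origin: centre of the disc's underside, 8 mm above the table; a jar on it has its foot 3 mm above this point.
- tray: fixed shallow blue-grey tray, 130 (x) by 190 (y) mm outside, walls 5 mm thick and 18 mm high, floor 5 mm thick, empty at the start. Origin: centre of its underside on the table, z up.
- cradle: fixed white foam cradle with patches of purple tape: base 90 (x) by 110 (y) mm, 10 mm thick, with four prongs 20 (x) by 30 (y) mm reaching 55 mm above the table, at x = +-23, y = +-38 mm. The slot between the prongs runs along y, is 26 mm wide, centred on x = 0, its floor 10 mm above the table. Origin: centre of its underside, z up.
Mind the look-alikes: they are no part of the job. Of the things like the wing, leave any that is green; of the rest the larger one is meant.

How it is judged:
On the way, in this order (a step that is already met when the one before it is completed fails the run):
1. all three coloured jars stand upright and released in the tray (x of jar_red in the frame of tray between -0.06 and 0.06 m and y of jar_red in the frame of tray between -0.09 and 0.09 m and z of each of jar_red, jar_yellow, jar_blue in the frame of tray below 0.01 m and angle between each of jar_red, jar_yellow, jar_blue's own z axis and vertical below 0.2 rad and linear speed of each of jar_red, jar_yellow, jar_blue below 0.05 m/s and contact force between each of jar_red, jar_yellow, jar_blue and the fingers below 0.1 N and x of jar_yellow in the frame of tray between -0.06 and 0.06 m and y of jar_yellow in the frame of tray between -0.09 and 0.09 m and x of jar_blue in the frame of tray between -0.06 and 0.06 m and y of jar_blue in the frame of tray between -0.09 and 0.09 m), for 0.2 s.
2. the wing stands released in the cradle's slot while the three jars are still in the tray (all of step 1 and x of wing in the frame of cradle between -0.014 and 0.014 m and y of wing in the frame of cradle between -0.03 and 0.03 m and z of wing in the frame of cradle between 0.003 and 0.016 m and angle between wing's own z axis and vertical below 0.45 rad and linear speed of wing below 0.03 m/s and contact force between wing and the fingers below 0.1 N), for 0.2 s.
At the end, for the whole second after the job is handed in: The wing is down in the cradle's slot (lower edge on the slot floor, centred within 30 mm along and 14 mm across, leaning less than 0.45 rad); each of the red, yellow and blue jars stands upright (within 0.15 rad) on the coaster of its own colour, centres within 12 mm; all are released and at rest (x of wing in the frame of cradle between -0.014 and 0.014 m and y of wing in the frame of cradle between -0.03 and 0.03 m and z of wing in the frame of cradle between 0.003 and 0.016 m and angle between wing's own z axis and vertical below 0.45 rad and linear speed of each of wing, jar_red, jar_yellow, jar_blue below 0.03 m/s and contact force between each of wing, jar_red, jar_yellow, jar_blue and the fingers below 0.1 N and horizontal distance between jar_red and bay_red below 0.012 m and z of jar_red in the frame of bay_red between -0.003 and 0.008 m and angle between each of jar_red, jar_yellow, jar_blue's own z axis and vertical below 0.15 rad and horizontal distance between jar_yellow and bay_yellow below 0.012 m and z of jar_yellow in the frame of bay_yellow between -0.003 and 0.008 m and horizontal distance between jar_blue and bay_blue below 0.012 m and z of jar_blue in the frame of bay_blue between -0.003 and 0.008 m); the robot touches nothing.
It fails at once if the red jar is tipped over (by more than 0.8 rad) (angle between jar_red's own z axis and vertical above 0.8 rad).
It fails at once if the yellow jar is tipped over (by more than 0.8 rad) (angle between jar_yellow's own z axis and vertical above 0.8 rad).
It fails at once if the blue jar is tipped over (by more than 0.8 rad) (angle between jar_blue's own z axis and vertical above 0.8 rad).
It also fails if it takes over 141 s, if anything falls off the work surface, if the arm or the gripper's body presses on something with over 40 N, if the wrist force passes 120 N, or if a joint passes its speed limit or range.

## Robot

A 7-joint arm with a two-finger parallel gripper is mounted at the origin on the work surface. World frame = base frame: x ahead of the robot, y to its left, z up, the work surface at z = 0. Lengths are in m, angles in rad, forces in N, time in s.
With the tool pointing down it reaches from about 0.4 to 0.9 m from the base axis. Payload 5.5 kg.
Tool frame: the origin (TCP) lies between the finger pads; the fingertips stand 11 mm ahead of it and the grasp point (between the pads) lies 8 mm behind it (manip.tip_reach is the y of the fingertips in the tool frame, in m); y points along the fingers, z is the direction in which the jaws open and shut, and the axes are right-handed (so a half turn about y gives the same grasp; the last joint's range is limited). The gripper opens to 85 mm and grips with 20 to 120 N. Pads are 22 mm wide; open, the fingers measure 114 mm over their backs; the gripper's body (76 mm by 85 mm) begins 54 mm behind the grasp point. The pads swing forward as they close: fully open they stand 13 mm farther back than shut.
Start: joints at [1.547, 0.501, -0.427, 1.55, 0.221, 1.138, -0.21], TCP at [0.184, -0.623, 0.242] pointing down, gripper open.
Joint ranges: [-2.88, 2.88], [-0.31, 2.03], [-1.54, 1.56], [0.2, 2.42], [-1.41, 4.55], [0.19, 2.02], [-2.57, 2.57]. Speed limits (rad/s): [2.57, 2.57, 3.14, 3.14, 3.14, 3.14, 3.14].

## Interface

Orientations are given as a 3x3 rotation matrix whose columns are the frame's x, y, z axes.
In Python, from workcell import monitor, get_image, camera_model, ticket, find_in, place_of, manip gives the robot as it stands.
- The arm moves only by the tool jog_arm, never from a script. Its argument "motion" is one flat list of numbers, 4 for each row, row after row: the shift along the world's x, y, z in mm, then the turn about the world's z in degrees. In form: [x, y, z, spin, x, y, z, spin, ...]. A call has 1 to 20 rows; each row is the pose to reach, as a shift and turn from the pose measured when the call began; what a row does not reach only later rows make up. A row lasts 1/12 s, in which the tool goes at most 41.7 mm and 7.16 degrees, less where a joint would pass 70% of its speed; a pose out of reach is approached as far as the arm can. A call with a gripper value outside its range is refused whole. "claw" is the opening, from 0 (shut) to 1 (fully open), set as the call begins (left out, the last holds). The fingers move at their own pace and stop on an object; the grip force is fixed at half the most. Time passes only in rows, so rows that repeat a pose let the fingers close. It gives the time, the measured TCP pose, the force and the opening at its end, in the units of the state.
- monitor.observe(): the state, without advancing time (a new reading comes with each control period).
- get_image(name): name is "scene" or "top" or "wrist"; returns (picture, depth): 400x640x3 uint8, blue, green, red; 400x640 float32, m along the optical axis (not along the pixel's ray), 0 where there is no reading.
- camera_model(name): a dict with "intrinsics" (3x3 intrinsics, pixels), "world_from_camera" (4x4, takes a point from camera to world coordinates); the wrist camera has in their place "tool_from_camera" (4x4, takes a point from camera to tool coordinates, whose origin is the TCP and whose axes are the tool frame's). Camera axes: x right, y down, z forward; pixel columns grow to the right and rows downward; lengths in m; the calibration is good to about 2 mm. A picture is of the moment at which its call begins: read the wrist's pose just before it. camera_model takes no time and is no camera call.
- ticket.job_done(): hands the job in, once; it reports no verdict.
Trained networks look in the newest picture that a camera, given by its name, has taken for a name from the list of things; names that differ only in an ending like _2 or _b are one class to them, and where a whole thing is asked for, a point or a joint stands for the part that bears it (a point fixed in the world has none). Each returns a list of dicts, best first, with "score" (0 to 1); they miss things now and then, are a little off and sometimes report something else, mostly with a low value. They report only what shows in the picture. A call takes as long as a camera call. They do not tell look-alikes from the thing itself.
- find_in(camera, label): "position" ([x, y, z] in m, in the coordinates of the camera as it stood for that picture, good to about 4 mm: the middle of the surface that is visible of it).
- place_of(camera, label): "position" ([x, y, z] in m, in the coordinates of the camera as it stood for that picture, good to about 4 mm: a listed point, or the origin of a listed thing).
The state is a dict: "time": time; "joint_pos": joint angles; "qd": joint speeds; "tau": joint torques, N m; "tool_pos": TCP position; "ee_rot": TCP orientation; "force": force on the tool from outside, world axes, zero at the start; "wrist_torque": the same for the moment, N m; "gripper_width": finger opening in m.
Only numpy, scipy, OpenCV 4.12 (cv2) and the standard library are available. Lean on these libraries where they do the work, as an engineer would, in place of code of your own. Each camera call takes 0.05 s, during which the arm holds its last target.

## Working session

There is one attempt and no reset: what is moved stays moved. The work goes in short steps, Python scripts to look and compute and a tool call to move; the robot and the scene stay as the last step left them, time stands still between calls to the robot, and variables do not carry over. Pictures are saved under pics/ and viewed, and the job is handed in when it is done.

Besides the shell and the picture viewer there is one more tool, called after ">>>" in YAML: its name, and indented under it one key for each argument. jog_arm: Moves the arm, as the interface text tells. Its arguments: {"type":"object","properties":{"motion":{"type":"array"},"claw":{"type":"number"}},"required":["motion"]}

```bash
ls; mkdir -p pics
cat > h.py <<'E'
import numpy as np, cv2
from workcell import monitor, get_image, camera_model, ticket, find_in, place_of, manip
def T(cam, st=None):
    m=camera_model(cam)
    if 'world_from_camera' in m: return np.array(m['world_from_camera'])
    st=st or monitor.observe()
    W=np.eye(4);W[:3,:3]=np.array(st['ee_rot']);W[:3,3]=st['tool_pos']
    return W@np.array(m['tool_from_camera'])
def cloud(cam,d,W):
    K=np.array(camera_model(cam)['intrinsics'])
    v,u=np.mgrid[0:d.shape[0],0:d.shape[1]]
    P=np.stack([(u-K[0,2])*d/K[0,0],(v-K[1,2])*d/K[1,1],d],-1)
    return P@W[:3,:3].T+W[:3,3]
def pix(cam,p,W):
    K=np.array(camera_model(cam)['intrinsics']); c=W[:3,:3].T@(np.array(p)-W[:3,3]); q=K@c; return q[:2]/q[2]
E
python3 - <<'E'
from h import *
s=monitor.observe();print(s['time'],s['tool_pos'],np.round(s['ee_rot'],3),s['gripper_width'],manip.tip_reach)
for c in ['scene','top']:
    im,d=get_image(c);cv2.imwrite(f'pics/{c}0.png',im);np.save(f'{c}0.npy',d)
    W=T(c)
    for n in ['jar_red','jar_yellow','jar_blue','wing','stand','bay_red','bay_yellow','bay_blue','tray','cradle']:
        for r in place_of(c,n)[:3]:
            p=np.array(r['position']);w=W[:3,:3]@p+W[:3,3];print(c,n,round(r['score'],2),np.round(w,3),pix(c,w,W).astype(int), {k:v for k,v in r.items() if k not in('score','position')})
print(monitor.observe()['time'])
E
```

```text
pics
0.0 [ 0.18363853 -0.62281266  0.24125799] [[-0.959 -0.     0.283]
 [-0.283  0.002 -0.959]
 [-0.    -1.    -0.002]] 0.08570214650383808 0.011
scene jar_red 0.82 [0.589 0.036 0.013] [259 236] {}
scene jar_yellow 0.77 [ 0.58  -0.034  0.016] [252 213] {}
scene jar_blue 0.97 [0.594 0.106 0.011] [268 260] {}
scene wing 0.67 [ 0.235 -0.249  0.001] [338 137] {}
scene wing 0.62 [0.638 0.047 0.013] [239 247] {}
scene wing 0.61 [0.32  0.231 0.002] [410 260] {}
scene stand 0.82 [0.616 0.033 0.003] [247 242] {}
scene bay_red 0.67 [0.593 0.035 0.009] [257 237] {}
scene bay_red 0.43 [ 0.586 -0.038  0.009] [249 215] {}
scene bay_yellow 0.66 [0.592 0.036 0.008] [257 238] {}
scene bay_blue 0.59 [0.595 0.102 0.006] [267 260] {}
scene bay_blue 0.54 [0.592 0.036 0.009] [258 238] {}
scene cradle 0.96 [0.485 0.327 0.004] [368 329] {}
top jar_red 0.78 [0.587 0.034 0.01 ] [306 129] {}
top jar_red 0.64 [ 0.584 -0.035  0.008] [335 130] {}
top jar_yellow 0.7 [ 0.574 -0.039  0.007] [337 134] {}
top jar_blue 0.68 [0.59  0.1   0.011] [278 128] {}
top wing 0.83 [0.634 0.049 0.007] [300 111] {}
top wing 0.61 [ 0.235 -0.249  0.002] [436 281] {}
top wing 0.56 [ 0.322  0.231 -0.   ] [220 244] {}
top stand 0.82 [0.616 0.032 0.003] [307 119] {}
top bay_red 0.59 [ 0.582 -0.038  0.006] [336 131] {}
top bay_yellow 0.66 [ 0.582 -0.036  0.009] [336 131] {}
top bay_yellow 0.52 [0.59  0.033 0.007] [306 128] {}
top bay_blue 0.54 [0.59  0.102 0.006] [277 129] {}
top tray 0.92 [ 0.444 -0.305 -0.003] [454 188] {}
top tray 0.54 [ 0.581 -0.036  0.007] [336 132] {}
top cradle 0.81 [0.486 0.328 0.001] [181 174] {}
1.1
```

View pics/scene0.png

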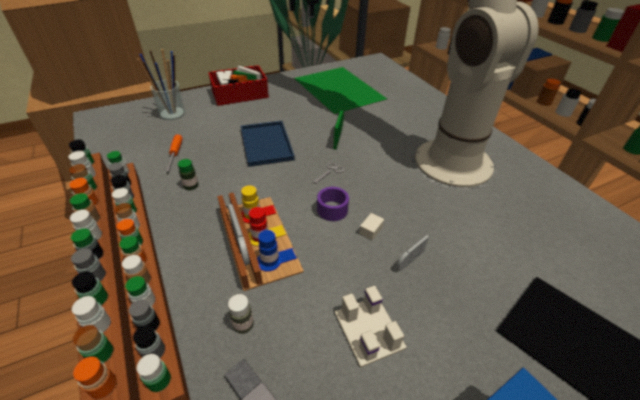

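View pics/top0.png

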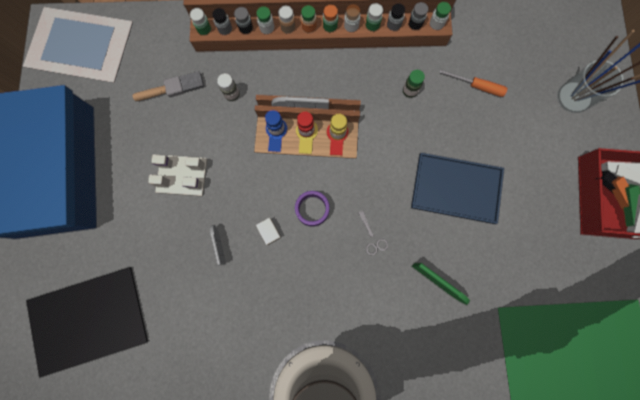

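Run:
```python
import cv2
im=cv2.imread('pics/top0.png')
cv2.imwrite('pics/crop1.png',cv2.resize(im[90:180,240:380],None,fx=5,fy=5,interpolation=cv2.INTER_CUBIC))
```

```text
(no output)
```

View pics/crop1.png

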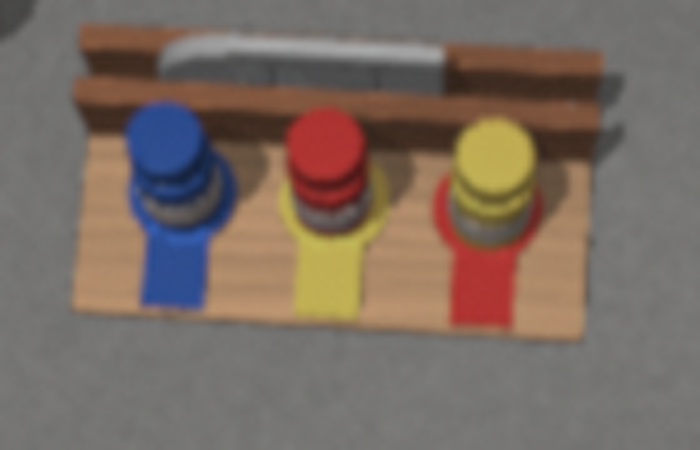

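The wing candidates in the top view are the grey one in the stand gap (300,102), a green one (440,282) and a small grey one lying at (217,245). The one in the gap fits, since it is the larger non-green one and stands in the gap. The crop confirms it: grey, about 130 mm long, rounded at +y. The jars stand blue on blue, red on the yellow coaster and yellow on the red coaster. Next I measure the exact geometry.

Run:
```python
from h import *
im=cv2.imread('pics/top0.png');d=np.load('top0.npy');W=T('top');P=cloud('top',d,W)
K=camera_model('top')['intrinsics'];print(np.round(K,1).tolist(),np.round(W,3).tolist())
hsv=cv2.cvtColor(im,cv2.COLOR_BGR2HSV)
def reg(u0,u1,v0,v1):
    m=np.zeros(d.shape,bool);m[v0:v1,u0:u1]=1;return m&(d>0)
st=reg(250,365,90,160)
for n,(a,b) in dict(blue=(262,290),red=(292,318),yel=(326,352)).items():
    m=reg(a,b,108,140)&(P[...,2]>0.078)
    q=P[m];print(n,m.sum(),np.median(q[:,2]),q.mean(0).round(4),(q.min(0)+q.max(0))[:2]/2, cv2.minEnclosingCircle(q[:,:2].astype(np.float32)))
def rect(m,n):
    q=P[m][:,:2].astype(np.float32);print(n,m.sum(),cv2.minAreaRect(q),q.mean(0))
z=P[...,2]
rect(st&(z>0.065)&(P[...,0]>0.61),'wingtop'); 
rect(st&(z>0.047)&(z<0.057)&(P[...,0]>0.59),'boards')
rect(reg(250,365,90,162)&(z>0.004)&(z<0.06),'stand')
c=reg(140,215,145,200)
rect(c&(z>0.004),'cradle')
m=(c&(z>0.048)).astype(np.uint8)
k,l,s,_=cv2.connectedComponentsWithStats(m)
for i in range(1,k):
    if s[i,4]>8: rect(l==i,'prong')
rect(reg(405,510,150,225)&(z>0.003),'tray')
rect(reg(405,510,150,225)&(z>0.013),'traywall')
for (u,v) in [(200,85)]: pass
# ground check
print(np.median(z[reg(380,410,100,140)]))
# tabs
for n,(a,b) in dict(blue=(262,290),mid=(292,318),right=(326,352)).items():
    m=reg(a,b,137,157)&(hsv[...,1]>150); rect(m,n)
```

```text
[[390.4, 0.0, 313.3], [0.0, 390.4, 192.1], [0.0, 0.0, 1.0]] [[-0.01, -0.983, 0.186, 0.272], [-1.0, 0.014, 0.024, -0.002], [-0.026, -0.186, -0.982, 0.883], [0.0, 0.0, 0.0, 1.0]]
blue 196 0.08559157928943856 [0.5875 0.1035 0.0854] [0.5878185  0.10390863] ((0.5884737968444824, 0.1036430299282074), 0.016898909583687782)
red 197 0.08566488840283082 [0.5833 0.0339 0.0856] [0.5841129  0.03453941] ((0.5848639011383057, 0.03408930450677872), 0.017747975885868073)
yel 199 0.08585128328313596 [ 0.5763 -0.0387  0.0856] [ 0.57775086 -0.03868396] ((0.5775489807128906, -0.03887128829956055), 0.017128808423876762)
wingtop 353 ((0.6318009495735168, 0.04303865134716034), (0.12124469131231308, 0.011689855717122555), 84.97968292236328) [0.6298618  0.04031536]
boards 925 ((0.6303854584693909, 0.02962944656610489), (0.23817545175552368, 0.040410444140434265), 85.59610748291016) [0.62687653 0.0271879 ]
stand 4696 ((0.6076375246047974, 0.031587839126586914), (0.23980194330215454, 0.164204940199852), 85.51201629638672) [0.58416194 0.03028863]
cradle 1956 ((0.48310843110084534, 0.3259754180908203), (0.1101472
[... 649 characters left out ...]
0.44980162382125854, -0.31045007705688477), (0.21599018573760986, 0.1712641716003418), 86.80757904052734) [ 0.44221795 -0.30960402]
traywall 688 ((0.4426978826522827, -0.3066840171813965), (0.1903822124004364, 0.13131596148014069), 78.09371948242188) [ 0.4404552 -0.30899  ]
-0.0007492580827664908
blue 139 ((0.5556197166442871, 0.10860805213451385), (0.023897776380181313, 0.03357307240366936), 84.79566192626953) [0.5553181  0.10842145]
mid 0 ((0.0, 0.0), (0.0, 0.0), 0.0) [nan nan]
right 211 ((0.5467463135719299, -0.03740387409925461), (0.03735901787877083, 0.04189882054924965), 89.13670349121094) [ 0.54603916 -0.03523808]<stdin>:12: RuntimeWarning: Mean of empty slice.
  ret = um.true_divide(
```

Measured poses so far:
- **Stand:** yaw about -4.4°.
- **Tray:** centre (0.443,-0.307), yaw about -12°.
- **Cradle:** centre (0.483,0.326), yaw about -5°.

I now move above the stand, with the jaws along the row, for a wrist check.

>>> jog_arm:
  motion: [366,653,70,-21,366,653,70,-21,366,653,70,-21,366,653,70,-21,366,653,70,-21,366,653,70,-21,366,653,70,-21,366,653,70,-21,366,653,70,-21,366,653,70,-21,366,653,70,-21,366,653,70,-21,366,653,70,-21,366,653,70,-21,366,653,70,-21,366,653,70,-21,366,653,70,-21,366,653,70,-21,366,653,70,-21,366,653,70,-21]
  claw: 0.7

```text
time: 2.77
tool_pos: [0.5505, 0.0336, 0.3126]
ee_rot: [[-0.997, 0.001, -0.073], [0.073, 0.002, -0.997], [-0.001, -1.0, -0.002]]
force: [0.2, -0.2, -0.6]
gripper_width: 0.06
```

```bash
cat > w.py <<'E'
from h import *
import sys
def wrist(name):
    st=monitor.observe();im,d=get_image('wrist');cv2.imwrite(f'pics/{name}.png',im);np.save(f'{name}.npy',d)
    W=T('wrist',st);np.save(name+'_W.npy',W);print('t',round(st['time'],2),'tcp',np.round(st['tool_pos'],4),'jaw',np.round(np.degrees(np.arctan2(st['ee_rot'][1][2],st['ee_rot'][0][2])),2),'w',round(st['gripper_width'],4),'q',np.round(st['joint_pos'],2),'F',np.round(st['force'],1))
    return im,d,W,cloud('wrist',d,W)
E
python3 - <<'E'
from w import *
im,d,W,P=wrist('w1')
E
```

```text
t 2.77 tcp [0.5505 0.0336 0.3126] jaw -94.18 w 0.06 q [ 0.55  0.32 -0.81  1.71  0.24  1.22 -1.96] F [ 0.2 -0.2 -0.6]
```

View pics/w1.png

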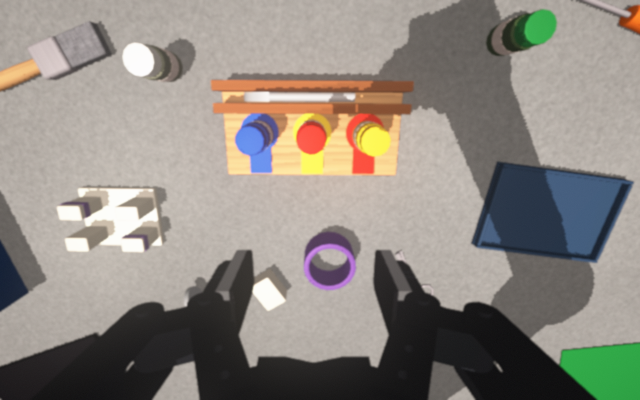

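The wrist view shows the blue, red and yellow caps at (253,137), (311,137) and (375,138), the wing in the gap at (300,98), the tray at (555,210) and the cradle at (110,215). I refine the poses from this depth image.

Run:
```python
from h import *
d=np.load('w1.npy');W=np.load('w1_W.npy');P=cloud('wrist',d,W);z=P[...,2]
im=cv2.imread('pics/w1.png')
def reg(u0,u1,v0,v1):
    m=np.zeros(d.shape,bool);m[v0:v1,u0:u1]=1;return m&(d>0)
for n,(a,b) in dict(blue=(230,282),red=(292,330),yel=(350,395)).items():
    q=P[reg(a,b,110,165)&(z>0.078)]
    print(n,len(q),np.median(q[:,2]).round(4),((q.min(0)+q.max(0))/2)[:2].round(4),cv2.minEnclosingCircle(q[:,:2].astype(np.float32)))
def rect(m,n):
    q=P[m][:,:2].astype(np.float32);print(n,m.sum(),[np.round(x,4) for x in cv2.minAreaRect(q)])
st=reg(205,420,75,180)
rect(st&(z>0.06)&(P[...,0]>0.615),'wing')
rect(st&(z>0.045)&(z<0.058)&(P[...,0]>0.6),'boards')
rect(st&(z>0.004)&(z<0.012),'base')
c=reg(50,170,180,260)
rect(c&(z>0.004),'cradle')
m=(c&(z>0.048)).astype(np.uint8)
k,l,s,_=cv2.connectedComponentsWithStats(m)
for i in range(1,k):
    if s[i,4]>20: rect(l==i,'prong')
rect(reg(465,639,155,270)&(z>0.012),'traywall')
```

```text
blue 710 0.0859 [0.5902 0.1031] ((0.5901463031768799, 0.10316543281078339), 0.016934433951973915)
red 693 0.0859 [0.5858 0.0335] ((0.5857911705970764, 0.03372025117278099), 0.016965847462415695)
yel 707 0.0859 [ 0.5791 -0.0392] ((0.5789976119995117, -0.03936787322163582), 0.01702042482793331)
wing 1060 [array([0.6332, 0.0438]), array([0.1245, 0.0098]), np.float64(85.6027)]
boards 4294 [array([0.6236, 0.0298]), array([0.2399, 0.0549]), np.float64(85.7637)]
base 8478 [array([0.5832, 0.0331]), array([0.2403, 0.1112]), np.float64(85.7879)]
cradle 5367 [array([0.4841, 0.3252]), array([0.1107, 0.0908]), np.float64(85.5643)]
prong 375 [array([0.5103, 0.3612]), array([0.0307, 0.02  ]), np.float64(85.4279)]
prong 363 [array([0.5037, 0.2862]), array([0.031 , 0.0206]), np.float64(86.1521)]
prong 345 [array([0.4647, 0.3652]), array([0.0308, 0.0195]), np.float64(86.1182)]
prong 351 [array([0.4581, 0.2898]), array([0.0318, 0.0212]), np.float64(84.7554)]
traywall 1848 [array([ 0.4435, -0.3073]), array([0.1918, 0.1303]), np.float64(78.0265)]
```

>>> jog_arm:
  motion: [28,-73,-40,0,28,-73,-80,0,28,-73,-120,0,28,-73,-150,0,28,-73,-175,0,28,-73,-195,0,28,-73,-215,0,28,-73,-235,0,28,-73,-250,0,28,-73,-260,0,28,-73,-266,0,28,-73,-266,0,28,-73,-266,0]

```text
time: 3.9
tool_pos: [0.5783, -0.0425, 0.0467]
ee_rot: [[-0.997, 0.0, -0.077], [0.077, 0.0, -0.997], [-0.0, -1.0, -0.0]]
force: [0.0, -0.2, 0.1]
gripper_width: 0.0597
```

Run:
```python
from w import *
wrist('w2')
```

```text
t 3.9 tcp [ 0.5783 -0.0425  0.0467] jaw -94.41 w 0.0597 q [ 0.48  0.69 -0.59  1.85  0.54  0.77 -2.06] F [ 0.  -0.2  0.1]
```

View pics/w2.png

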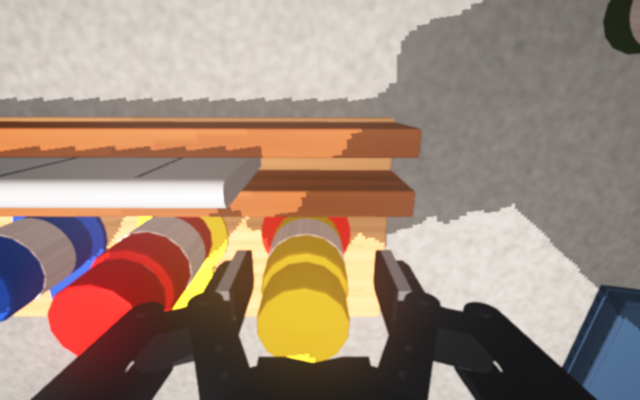

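The yellow jar at (304,290) sits between the fingers, about 3 mm left of their middle. I correct that, close and lift.

>>> jog_arm:
  motion: [0,3,0,0,0,3,0,0]

```text
time: 4.12
tool_pos: [0.5797, -0.0386, 0.0484]
ee_rot: [[-0.997, 0.004, -0.076], [0.076, 0.0, -0.997], [-0.004, -1.0, -0.0]]
force: [0.6, -0.2, -0.1]
gripper_width: 0.0597
```

>>> jog_arm:
  motion: [0,0,0,0,0,0,0,0,0,0,0,0,0,0,0,0,0,0,0,0,0,0,0,0,0,0,0,0,0,0,0,0,0,0,5,0,0,0,15,0,0,0,30,0,0,0,50,0,0,0,75,0,0,0,100,0,0,0,110,0,0,0,110,0]
  claw: 0.3

```text
time: 5.45
tool_pos: [0.582, -0.0385, 0.1621]
ee_rot: [[-0.997, 0.01, -0.076], [0.076, -0.001, -0.997], [-0.01, -1.0, -0.0]]
force: [1.0, -0.3, -1.4]
gripper_width: 0.0364
```

>>> jog_arm:
  motion: [-8,-15,0,0,-22,-40,0,0,-38,-70,0,0,-55,-101,0,0,-72,-132,0,0,-89,-164,0,0,-106,-195,0,0,-123,-226,0,0,-139,-256,0,0,-153,-282,0,0,-165,-303,0,0,-172,-316,-15,0,-175,-322,-35,0,-175,-322,-60,0,-175,-322,-80,0,-175,-322,-95,0,-175,-322,-106,0,-175,-322,-114,0,-175,-322,-114,0,-175,-322,-114,0]

```text
time: 7.12
tool_pos: [0.407, -0.3602, 0.0479]
ee_rot: [[-0.997, 0.009, -0.076], [0.076, -0.0, -0.997], [-0.009, -1.0, -0.0]]
force: [-0.4, -0.6, -0.6]
gripper_width: 0.0364
```

Run:
```python
from w import *
wrist('w3')
```

```text
t 7.12 tcp [ 0.407  -0.3602  0.0479] jaw -94.35 w 0.0364 q [ 1.11  0.62 -0.55  1.95  0.48  0.7  -1.38] F [-0.4 -0.6 -0.6]
```

View pics/w3.png

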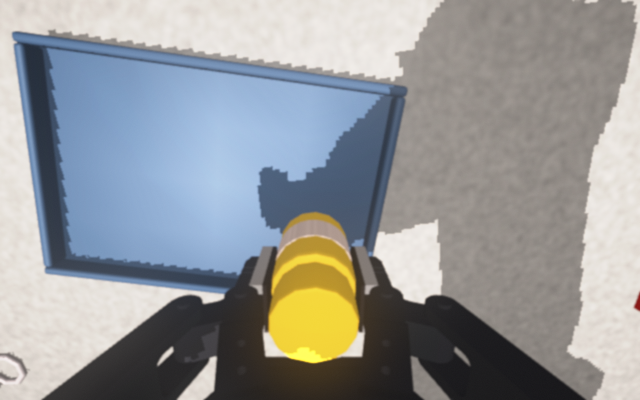

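The yellow jar is held upright over the near-right corner of the tray at (313,280). I lower it and release.

>>> jog_arm:
  motion: [0,0,-2,0,0,0,-4,0,0,0,-5,0,0,0,-5,0]

```text
time: 7.5
tool_pos: [0.4074, -0.3608, 0.0437]
ee_rot: [[-0.997, 0.01, -0.076], [0.076, -0.002, -0.997], [-0.011, -1.0, 0.001]]
force: [-0.2, -0.0, -1.2]
gripper_width: 0.0363
```

>>> jog_arm:
  motion: [0,0,0,0,0,0,0,0,0,0,0,0,0,0,0,0,0,0,0,0,0,0,0,0,0,0,10,0,0,0,25,0,0,0,50,0,0,0,80,0,0,0,110,0,0,0,130,0]
  claw: 0.7

```text
time: 8.5
tool_pos: [0.4085, -0.3611, 0.1772]
ee_rot: [[-0.997, 0.013, -0.076], [0.075, -0.004, -0.997], [-0.013, -1.0, 0.003]]
force: [0.6, -0.8, -0.3]
gripper_width: 0.0595
```

>>> jog_arm:
  motion: [16,36,0,0,32,72,0,0,48,108,0,0,64,144,0,0,80,180,0,0,97,216,0,0,113,252,0,0,130,288,0,0,146,324,0,0,160,355,0,0,171,380,0,0,178,395,0,0,178,395,-20,0,178,395,-45,0,178,395,-70,0,178,395,-90,0,178,395,-108,0,178,395,-120,0,178,395,-129,0,178,395,-129,0]

```text
time: 10.17
tool_pos: [0.5884, 0.0341, 0.0499]
ee_rot: [[-0.997, 0.016, -0.076], [0.076, -0.004, -0.997], [-0.016, -1.0, 0.002]]
force: [-0.9, -1.1, 8.5]
gripper_width: 0.0593
```

Run:
```python
from w import *
wrist('w4')
```

```text
t 10.17 tcp [0.5884 0.0341 0.0499] jaw -94.34 w 0.0593 q [ 0.36  0.69 -0.62  1.84  0.57  0.77 -2.21] F [-0.9 -1.1  8.5]
```

View pics/w4.png

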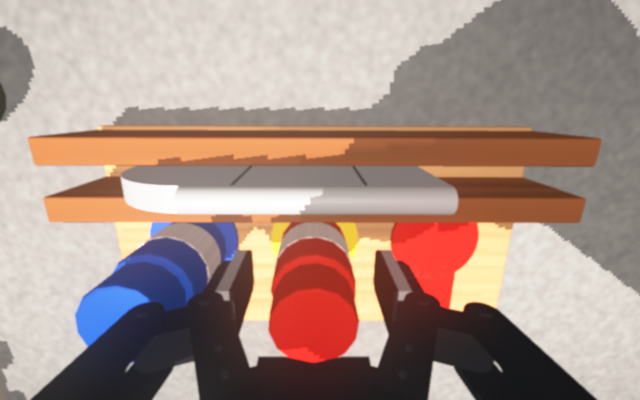

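Red jar is well centred at (313,290), but the vertical force reads 8.5 N. I hold still to see whether that is contact or just deceleration.

>>> jog_arm:
  motion: [0,0,0,0,0,0,0,0]

```text
time: 10.38
tool_pos: [0.5895, 0.0342, 0.0514]
ee_rot: [[-0.997, 0.018, -0.076], [0.076, -0.004, -0.997], [-0.019, -1.0, 0.002]]
force: [0.6, 0.1, 0.3]
gripper_width: 0.0599
```

>>> jog_arm:
  motion: [-3,0,-3,0,-3,0,-3,0,-3,0,-3,0,-3,0,-3,0,-3,0,-3,0,-3,0,-3,0,-3,0,-3,0,-3,0,5,0,-3,0,18,0,-3,0,38,0,-3,0,63,0,-3,0,88,0,-3,0,105,0,-6,-10,110,0,-15,-35,110,0,-26,-68,110,0,-38,-102,110,0,-50,-137,110,0,-62,-171,110,0,-74,-205,110,0]
  claw: 0.3

```text
time: 12.05
tool_pos: [0.5132, -0.1731, 0.1606]
ee_rot: [[-0.997, 0.016, -0.076], [0.076, -0.004, -0.997], [-0.017, -1.0, 0.002]]
force: [0.9, 0.2, -0.4]
gripper_width: 0.0369
```

>>> jog_arm:
  motion: [-11,-33,0,0,-22,-67,0,0,-32,-98,0,0,-40,-122,0,0,-44,-135,0,0,-45,-139,-10,0,-45,-139,-30,0,-45,-139,-55,0,-45,-139,-77,0,-45,-139,-93,0,-45,-139,-104,0,-45,-139,-111,0,-45,-139,-115,0,-45,-139,-117,0,-45,-139,-117,0]

```text
time: 13.3
tool_pos: [0.4682, -0.3098, 0.0461]
ee_rot: [[-0.997, 0.014, -0.074], [0.074, -0.003, -0.997], [-0.014, -1.0, 0.002]]
force: [-9.1, 7.1, 23.7]
gripper_width: 0.0363
```

Run:
```python
from w import *
wrist('w5')
```

```text
t 13.3 tcp [ 0.4682 -0.3098  0.0461] jaw -94.26 w 0.0363 q [ 0.99  0.65 -0.58  1.91  0.52  0.72 -1.54] F [-9.1  7.1 23.7]
```

View pics/w5.png

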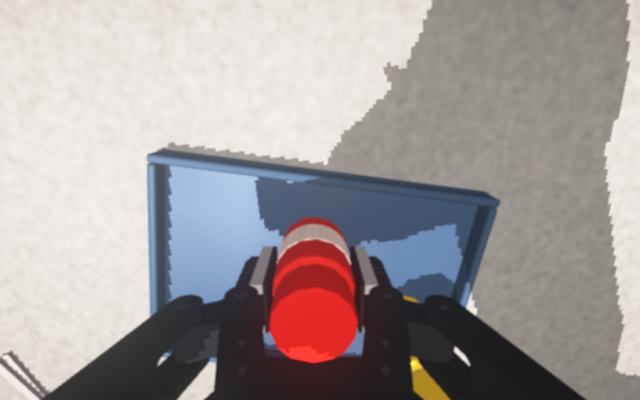

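The red jar is upright at (313,280) and the force shows it resting on the tray floor. I release it and go up.

>>> jog_arm:
  motion: [0,-1,1,0,0,-1,1,0,0,-1,1,0,0,-1,1,0,0,-1,1,0,0,-1,1,0,0,0,10,0,0,0,25,0,0,0,50,0,0,0,80,0,0,0,110,0,0,0,134,0,10,30,134,0,20,68,134,0,32,107,134,0,44,146,134,0,56,185,134,0,66,220,134,0,73,245,134,0,76,255,134,0]
  claw: 0.7

```text
time: 15.02
tool_pos: [0.5451, -0.049, 0.1812]
ee_rot: [[-0.998, 0.016, -0.068], [0.068, -0.001, -0.998], [-0.016, -1.0, -0.0]]
force: [0.6, 1.0, 0.9]
gripper_width: 0.06
```

Run:
```python
from w import *
wrist('w6')
im,d=get_image('top');cv2.imwrite('pics/top1.png',im)
```

```text
t 15.02 tcp [ 0.5451 -0.049   0.1812] jaw -93.88 w 0.06 q [ 0.65  0.45 -0.76  1.87  0.38  0.95 -1.93] F [0.6 1.  0.9]
```

View pics/top1.png

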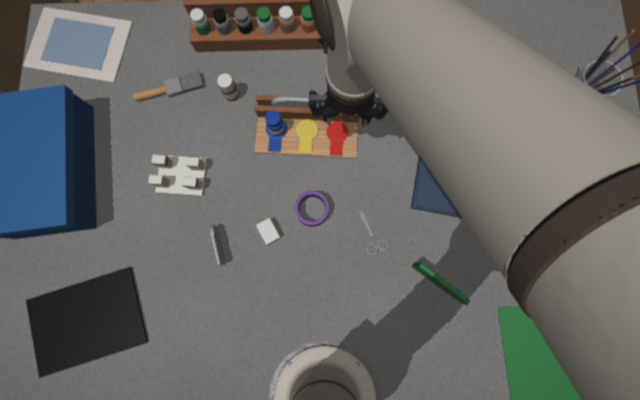

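The coasters at yellow (306,130) and red (337,131) are now free; the arm hides the tray. Blue is next.

>>> jog_arm:
  motion: [11,38,0,0,22,76,0,0,33,111,0,0,41,137,0,0,45,150,0,0,45,152,-15,0,45,152,-40,0,45,152,-65,0,45,152,-87,0,45,152,-105,0,45,152,-118,0,45,152,-127,0,45,152,-132,0,45,152,-133,0,45,152,-133,0]

```text
time: 16.37
tool_pos: [0.5901, 0.0996, 0.0481]
ee_rot: [[-0.997, 0.016, -0.07], [0.07, -0.003, -0.998], [-0.016, -1.0, 0.001]]
force: [-0.7, 0.1, 0.5]
gripper_width: 0.0599
```

Run:
```python
from w import *
wrist('w7')
```

```text
t 16.37 tcp [0.5901 0.0996 0.0481] jaw -94.01 w 0.0599 q [ 0.26  0.72 -0.64  1.82  0.59  0.79 -2.32] F [-0.7  0.1  0.5]
```

View pics/w7.png

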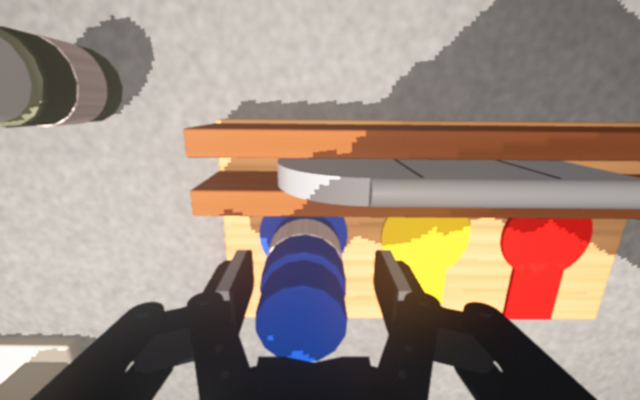

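Blue is between the fingers at (302,290), about 3.5 mm toward +y. I shift, close, lift and carry.

>>> jog_arm:
  motion: [0,4,0,0,0,4,0,0,0,4,0,0,0,4,0,0,0,4,0,0,0,4,0,0,0,4,0,0,0,4,6,0,0,4,20,0,0,4,42,0,0,4,70,0,0,4,98,0,0,4,112,0,-4,-6,115,0,-16,-31,115,0,-30,-62,115,0,-44,-93,115,0,-58,-124,115,0,-73,-155,115,0,-87,-186,115,0]
  claw: 0.3

```text
time: 18.08
tool_pos: [0.5006, -0.0884, 0.1623]
ee_rot: [[-0.997, 0.014, -0.07], [0.07, -0.003, -0.998], [-0.014, -1.0, 0.002]]
force: [1.1, -1.3, -1.9]
gripper_width: 0.0363
```

>>> jog_arm:
  motion: [-16,-34,0,0,-32,-70,0,0,-47,-105,0,0,-60,-133,0,0,-67,-150,0,0,-69,-155,-10,0,-69,-155,-30,0,-69,-155,-55,0,-69,-155,-77,0,-69,-155,-93,0,-69,-155,-104,0,-69,-155,-111,0,-69,-155,-115,0,-69,-155,-117,0,-69,-155,-117,0,-69,-155,-118,0,-69,-155,-118,0]

```text
time: 19.5
tool_pos: [0.4321, -0.2437, 0.0449]
ee_rot: [[-0.997, 0.015, -0.071], [0.071, -0.003, -0.998], [-0.015, -1.0, 0.002]]
force: [0.1, 0.4, -0.8]
gripper_width: 0.0361
```

Run:
```python
from w import *
wrist('w8')
```

```text
t 19.5 tcp [ 0.4321 -0.2437  0.0449] jaw -94.05 w 0.0361 q [ 0.95  0.57 -0.6   2.07  0.53  0.64 -1.65] F [ 0.1  0.4 -0.8]
```

View pics/w8.png

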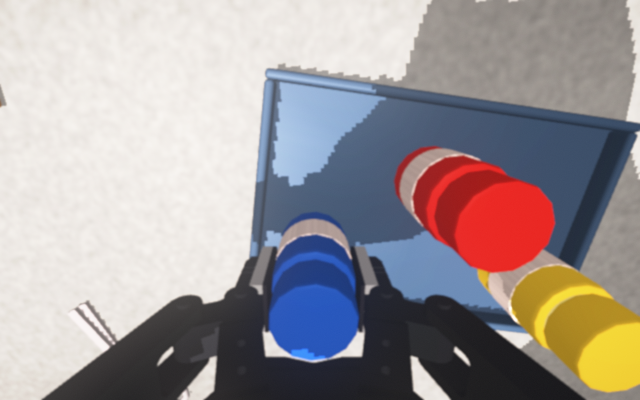

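Red (500,220) and yellow (590,340) stand upright in the tray, with blue held at (313,280). I lower the last 3 mm.

>>> jog_arm:
  motion: [0,0,-2,0,0,0,-3,0,0,0,-3,0]

```text
time: 19.8
tool_pos: [0.4325, -0.244, 0.044]
ee_rot: [[-0.997, 0.015, -0.07], [0.07, -0.006, -0.998], [-0.015, -1.0, 0.005]]
force: [-6.5, 3.5, 22.0]
gripper_width: 0.0364
```

>>> jog_arm:
  motion: [0,0,0,0,0,0,0,0,0,0,0,0,0,0,0,0,0,0,0,0,0,0,0,0,0,0,10,0,0,0,25,0,0,0,50,0,0,0,80,0,0,0,115,0,0,0,150,0,0,0,180,0,0,0,200,0,0,0,200,0]
  claw: 0.7

```text
time: 21.05
tool_pos: [0.4353, -0.2449, 0.2491]
ee_rot: [[-0.997, 0.021, -0.07], [0.07, -0.011, -0.998], [-0.022, -1.0, 0.009]]
force: [0.4, -0.8, 0.2]
gripper_width: 0.0601
```

Run:
```python
from w import *
im,d,W,P=wrist('w9')
z=P[...,2]
m=((z>0.072)&(z<0.095)&(d>0)).astype(np.uint8)
k,l,s,_=cv2.connectedComponentsWithStats(m)
for i in range(1,k):
    if s[i,4]>60:
        q=P[l==i];c,r=cv2.minEnclosingCircle(q[:,:2].astype(np.float32))
        v=np.array(c)-[0.4435,-0.307];a=np.radians(-12);R=np.array([[np.cos(a),-np.sin(a)],[np.sin(a),np.cos(a)]])
        print(im[l==i].mean(0).astype(int),s[i,:4],np.round(c,4),round(r,4),np.median(q[:,2]).round(4),'tray',np.round(R.T@v,3))
```

```text
t 21.05 tcp [ 0.4353 -0.2449  0.2491] jaw -94.01 w 0.0601 q [ 1.16  0.26 -0.81  1.92  0.22  1.02 -1.38] F [ 0.4 -0.8  0.2]
[ 53  53 210] [359 135  36  35] [ 0.4639 -0.3108] 0.0171 0.08 tray [0.021 0.001]
[231 133  78] [295 172  34  34] [ 0.4317 -0.2449] 0.017 0.08 tray [-0.024  0.058]
[ 52 167 208] [409 188  35  34] [ 0.4064 -0.3612] 0.0172 0.0799 tray [-0.025 -0.061]
[ 79 167  65] [280 319  69  38] [ 0.2464 -0.2361] 0.0469 0.0735 tray [-0.208  0.028]
```

View pics/w9.png

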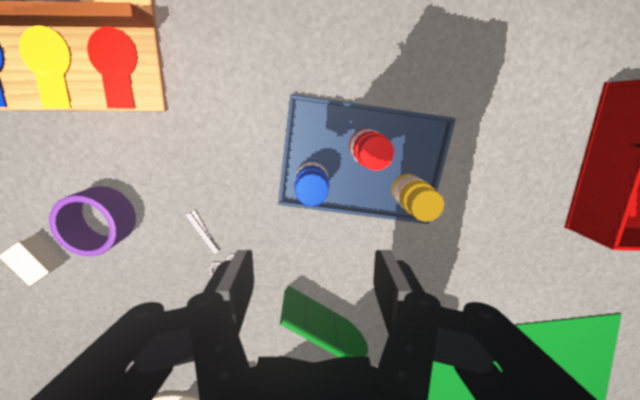

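All three jars stand in the tray, with caps at z = 0.080, at tray coordinates red (21,1), blue (-24,58) and yellow (-25,-61) mm. Next is the wing: move over it with the jaws across its thickness.

>>> jog_arm:
  motion: [14,21,0,7,30,44,0,14,46,68,0,21,63,92,0,28,80,117,0,35,97,142,-5,42,114,167,-10,49,131,192,-15,56,148,217,-20,63,165,242,-25,70,180,265,-30,77,192,282,-40,84,198,291,-60,89.6,198,291,-80,89.6,198,291,-95,89.6,198,291,-105,89.6,198,291,-109,89.6,198,291,-109,89.6,198,291,-109,89.6]
  claw: 0.5

```text
time: 22.68
tool_pos: [0.6322, 0.0459, 0.1384]
ee_rot: [[-0.078, 0.01, 0.997], [-0.997, 0.019, -0.078], [-0.019, -1.0, 0.009]]
force: [0.3, 0.8, 0.3]
gripper_width: 0.043
```

Run:
```python
from w import *
im,d,W,P=wrist('w10')
```

```text
t 22.68 tcp [0.6322 0.0459 0.1384] jaw -4.49 w 0.043 q [ 0.57  0.78 -0.99  1.68  0.71  1.08 -0.72] F [0.3 0.8 0.3]
```

View pics/w10.png

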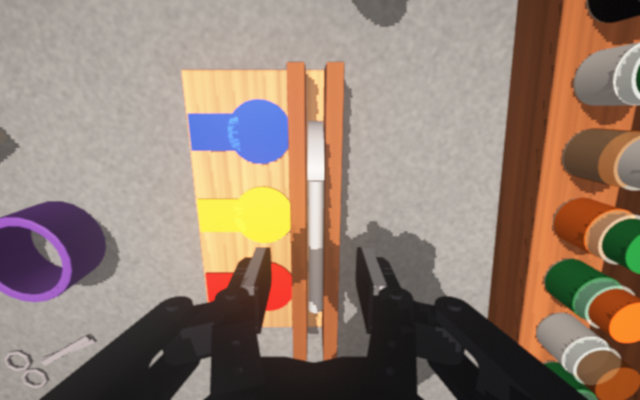

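Run:
```python
from h import *
d=np.load('w10.npy');W=np.load('w10_W.npy');P=cloud('wrist',d,W);z=P[...,2]
im=cv2.imread('pics/w10.png');hsv=cv2.cvtColor(im,cv2.COLOR_BGR2HSV)
def reg(u0,u1,v0,v1):
    m=np.zeros(d.shape,bool);m[v0:v1,u0:u1]=1;return m&(d>0)
m=reg(295,335,100,325)&(z>0.06)&(z<0.1);q=P[m]
print(m.sum(),cv2.minAreaRect(q[:,:2].astype(np.float32)),q[:,2].max(),q[:,1].min(),q[:,1].max())
for n,(a,b,c,e) in dict(blue=(228,295,90,170),yel=(230,295,180,250),red=(262,295,255,320)).items():
    m=reg(a,b,c,e)&(hsv[...,1]>170 if n=='red' else hsv[...,1]>120)&(z>0.008)&(z<0.016);q=P[m]; print(n,m.sum(),(q.min(0)+q.max(0))/2,np.median(q[:,2]),cv2.minEnclosingCircle(q[:,:2].astype(np.float32)))
b=reg(180,330,60,330)&(z>0.004)&(z<0.013);print(cv2.minAreaRect(P[b][:,:2].astype(np.float32)))
```

```text
2736 ((0.6332902312278748, 0.044719234108924866), (0.12587977945804596, 0.010448846034705639), 85.54270935058594) 0.08381256302707005 -0.01821044886841064 0.10758450050619632
blue 3031 [0.59123692 0.10469467 0.01045043] 0.010017931982787665 ((0.5915855169296265, 0.10553112626075745), 0.028987063094973564)
yel 2769 [0.5837633  0.02958239 0.01016428] 0.01003663580111791 ((0.5872230529785156, 0.028254415839910507), 0.03479713574051857)
red 856 [ 0.59161711 -0.03922187  0.01009683] 0.01000797418479421 ((0.5840513706207275, -0.03897136449813843), 0.025885500013828278)
((0.5831917524337769, 0.033623263239860535), (0.23960502445697784, 0.11216550320386887), 85.39491271972656)
```

The wing is centred at (0.6334, 0.0468) with its top at z = 0.083, and the blue coaster centre is (0.591, 0.105). I descend and pinch.

>>> jog_arm:
  motion: [1,1,-20,0,1,1,-40,0,1,1,-55,0,1,1,-64,0,1,1,-69,0,1,1,-69,0,1,1,-69,0]

```text
time: 23.32
tool_pos: [0.6339, 0.0473, 0.0704]
ee_rot: [[-0.078, 0.012, 0.997], [-0.997, 0.019, -0.078], [-0.02, -1.0, 0.01]]
force: [0.4, 0.6, 0.4]
gripper_width: 0.0427
```

>>> jog_arm:
  motion: [0,0,0,0,0,0,0,0,0,0,0,0,0,0,0,0,0,0,0,0,0,0,0,0,0,0,0,0,0,0,0,0,0,0,0,0,0,0,0,0]
  claw: 0

```text
time: 24.15
tool_pos: [0.6346, 0.0476, 0.0715]
ee_rot: [[-0.078, 0.013, 0.997], [-0.997, 0.019, -0.078], [-0.02, -1.0, 0.012]]
force: [-0.8, 0.2, 5.7]
gripper_width: 0.0084
```

Run:
```python
from w import *
im,d,W,P=wrist('w11')
```

```text
t 24.15 tcp [0.6346 0.0476 0.0715] jaw -4.49 w 0.0084 q [ 0.52  0.85 -0.93  1.7   0.79  0.98 -0.77] F [-0.8  0.2  5.7]
```

View pics/w11.png

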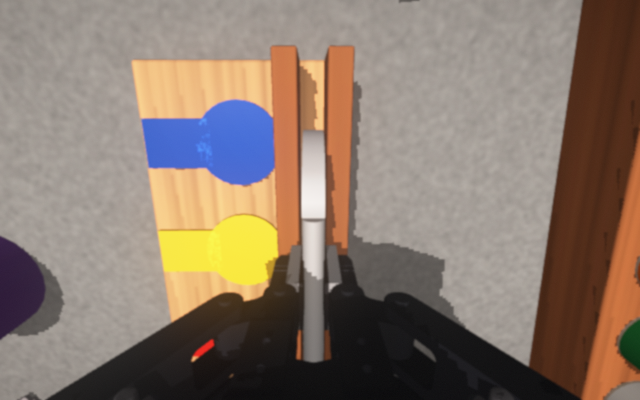

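The wing is pinched at (313,270), width reading 8.4 mm. I lift it straight up.

>>> jog_arm:
  motion: [0,0,5,0,0,0,15,0,0,0,28,0,0,0,43,0,0,0,60,0,0,0,78,0,0,0,95,0,0,0,108,0,0,0,115,0,0,0,115,0]

```text
time: 25.03
tool_pos: [0.6357, 0.0479, 0.1892]
ee_rot: [[-0.078, 0.017, 0.997], [-0.997, 0.019, -0.078], [-0.02, -1.0, 0.015]]
force: [0.5, 0.3, -0.6]
gripper_width: 0.0083
```

Run:
```python
from w import *
im,d,W,P=wrist('w12')
im,d=get_image('scene');cv2.imwrite('pics/s12.png',im)
```

```text
t 25.03 tcp [0.6357 0.0479 0.1892] jaw -4.49 w 0.0083 q [ 0.59  0.72 -1.04  1.64  0.66  1.15 -0.69] F [ 0.5  0.3 -0.6]
```

View pics/w12.png

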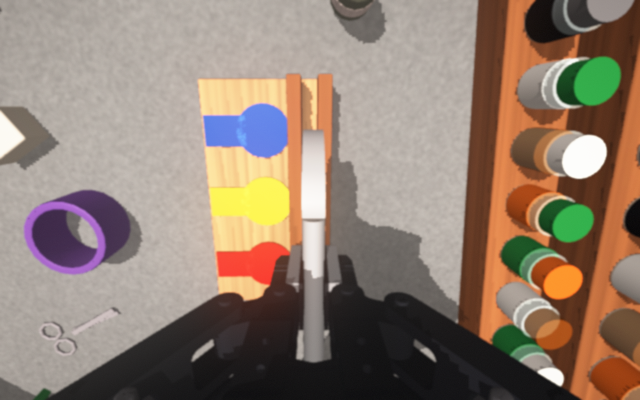

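View pics/s12.png

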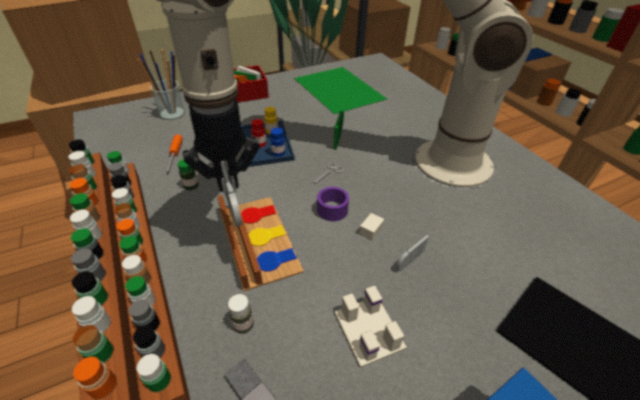

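The wing is out and hangs upright, and the jars are in the tray at (265,135). I carry it over the cradle and lower to just above the prongs.

>>> jog_arm:
  motion: [-6,11,0,0,-18,33,0,0,-34,62,0,0,-50,92,0,0,-66,122,0,0,-82,151,0,0,-98,180,0,0,-114,209,0,0,-129,236,0,0,-140,257,0,0,-148,271,0,0,-151,278,-10,0,-151,278,-25,0,-151,278,-40,0,-151,278,-50,0,-151,278,-55,0,-151,278,-55,0,-151,278,-55,0]

```text
time: 26.63
tool_pos: [0.4837, 0.3244, 0.1308]
ee_rot: [[-0.08, 0.012, 0.997], [-0.997, 0.018, -0.08], [-0.019, -1.0, 0.011]]
force: [0.3, -0.3, -0.0]
gripper_width: 0.0086
```

Run:
```python
from w import *
im,d,W,P=wrist('w13')
z=P[...,2];m0=(z>0.045)&(z<0.062)&(d>0);m0[:,300:330]=0
k,l,s,_=cv2.connectedComponentsWithStats(m0.astype(np.uint8))
for i in range(1,k):
    if s[i,4]>100:
        q=P[l==i];print(s[i],[np.round(x,4) for x in cv2.minAreaRect(q[:,:2].astype(np.float32))])
im,d=get_image('scene');cv2.imwrite('pics/s13.png',cv2.resize(im[200:400,280:440],None,fx=4,fy=3))
```

```text
t 26.63 tcp [0.4837 0.3244 0.1308] jaw -4.59 w 0.0086 q [ 0.1   0.7  -1.    1.82  0.7   0.99 -1.27] F [ 0.3 -0.3 -0. ]
[ 331  137   32   46 1360] [array([0.5097, 0.3627]), array([0.0301, 0.0204]), np.float64(85.1062)]
[ 264  138   31   45 1330] [array([0.4641, 0.3665]), array([0.03  , 0.0201]), np.float64(85.2376)]
[268 239  29  41 502] [array([0.4579, 0.2915]), array([0.0298, 0.0207]), np.float64(86.2075)]
[330 239  28  38 425] [array([0.5097, 0.2919]), array([0.0163, 0.0334]), np.float64(34.383)]
[ 541  300   56   47 1076] [array([0.6786, 0.2199]), array([0.0374, 0.0248]), np.float64(47.3393)]
[ 74 322  89  35 834] [array([0.3146, 0.2299]), array([0.0783, 0.0078]), np.float64(14.4514)]
```

View pics/w13.png

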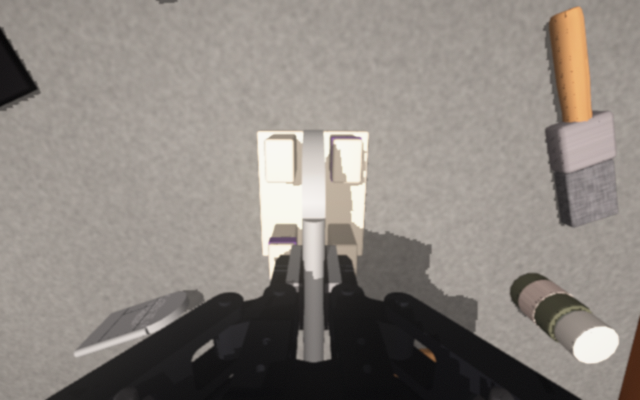

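View pics/s13.png

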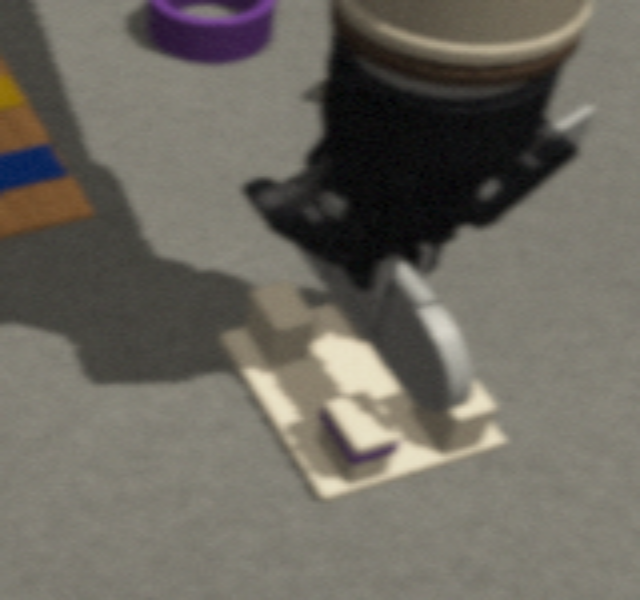

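The wing (313,180) lies midway between the prongs at (280,160) and (347,160). I lower it into the slot.

>>> jog_arm:
  motion: [0,2,-10,0,0,2,-22,0,0,2,-33,0,0,2,-42,0,0,2,-48,0,0,2,-52,0,0,2,-54,0,0,2,-54,0,0,2,-54,0]

```text
time: 27.48
tool_pos: [0.4841, 0.3275, 0.0782]
ee_rot: [[-0.079, 0.014, 0.997], [-0.997, 0.02, -0.079], [-0.021, -1.0, 0.012]]
force: [-0.0, -0.3, -0.5]
gripper_width: 0.0083
```

>>> jog_arm:
  motion: [0,-1,-2,0,0,-1,-4,0,0,-1,-5,0,0,-1,-5,0]

```text
time: 27.82
tool_pos: [0.4844, 0.3265, 0.0735]
ee_rot: [[-0.079, 0.015, 0.997], [-0.997, 0.019, -0.079], [-0.021, -1.0, 0.013]]
force: [0.1, -0.4, 2.6]
gripper_width: 0.0084
```

It has touched the slot floor (2.6 N). I release and rise.

>>> jog_arm:
  motion: [0,0,-1,0,0,0,-1,0,0,0,0,0,0,0,0,0,0,0,0,0,0,0,0,0,0,0,5,0,0,0,18,0,0,0,40,0,0,0,70,0,0,0,100,0,0,0,120,0,0,0,130,0,0,0,130,0]
  claw: 0.45

```text
time: 28.98
tool_pos: [0.4855, 0.3277, 0.2068]
ee_rot: [[-0.079, 0.019, 0.997], [-0.997, 0.022, -0.079], [-0.023, -1.0, 0.017]]
force: [0.1, -0.0, -0.1]
gripper_width: 0.0381
```

Run:
```python
from w import *
im,d,W,P=wrist('w14')
z=P[...,2]
m=(z>0.062)&(z<0.095)&(d>0)
k,l,s,_=cv2.connectedComponentsWithStats(m.astype(np.uint8))
for i in range(1,k):
    if s[i,4]>100:
        q=P[l==i];print(s[i],[np.round(x,4) for x in cv2.minAreaRect(q[:,:2].astype(np.float32))],q[:,2].max())
im,d=get_image('scene');cv2.imwrite('pics/s14.png',cv2.resize(im[200:400,280:440],None,fx=4,fy=3))
```

```text
t 28.98 tcp [0.4855 0.3277 0.2068] jaw -4.56 w 0.0381 q [ 0.15  0.62 -1.08  1.76  0.61  1.11 -1.21] F [ 0.1 -0.  -0.1]
[ 305  128   12  143 1604] [array([0.4843, 0.3233]), array([0.1255, 0.0101]), np.float64(85.0439)] 0.08649062483992759
[ 499  270   42   36 1110] [array([0.6833, 0.2147]), array([0.0334, 0.0339]), np.float64(22.8271)] 0.07696442909748741
[633 299   7  22 112] [array([0.8142, 0.1724]), array([0.0062, 0.0254]), np.float64(8.1824)] 0.06957787098656265
[622 333  18  34 375] [array([0.816 , 0.1284]), array([0.0314, 0.0108]), np.float64(75.6139)] 0.07992588631814013
[614 370  26  30 619] [array([0.8196, 0.0808]), array([0.0342, 0.0161]), np.float64(56.6072)] 0.08856271048681502
```

View pics/w14.png

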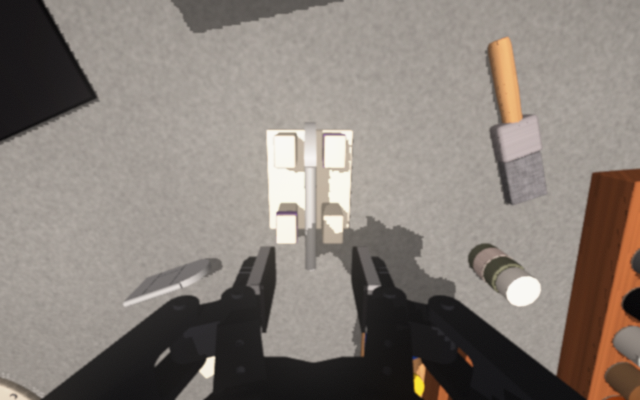

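View pics/s14.png

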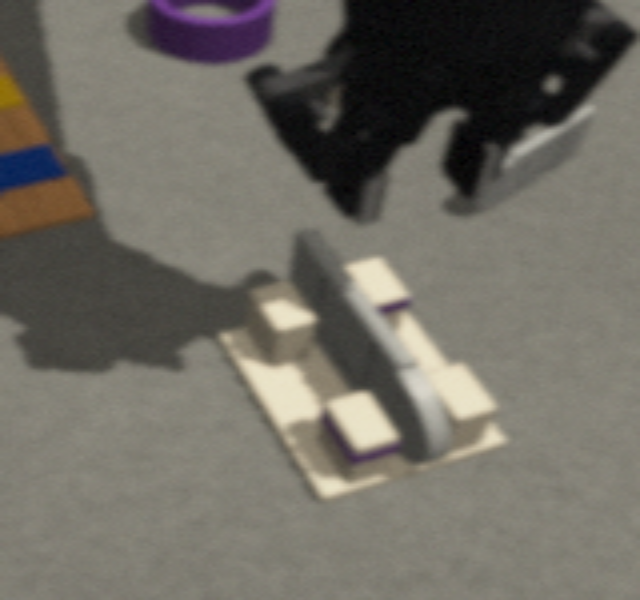

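The wing stands upright at (0.484,0.326), centred between the prongs and released, with the jars still in the tray. I now go back to the tray for blue, turning the jaws along y.

>>> jog_arm:
  motion: [-3,-20,0,-7,-6,-56,0,-14,-9,-92,0,-21,-13,-130,0,-28,-16,-168,0,-35,-20,-206,0,-42,-23,-244,0,-49,-27,-282,0,-56,-30,-320,0,-63,-34,-358,0,-70,-37,-396,0,-77,-41,-434,0,-84,-44,-472,0,-89.8,-47,-508,0,-89.8,-51,-540,-5,-89.8,-53,-562,-15,-89.8,-54,-572,-30,-89.8,-54,-573,-45,-89.8,-54,-573,-50,-89.8,-54,-573,-50,-89.8]
  claw: 0.7

```text
time: 30.75
tool_pos: [0.4283, -0.2458, 0.1508]
ee_rot: [[-0.997, 0.014, -0.076], [0.076, -0.011, -0.997], [-0.015, -1.0, 0.01]]
force: [-0.0, 0.3, -0.6]
gripper_width: 0.0598
```

```bash
cat > jars.py <<'E'
from w import *
name=sys.argv[1]
im,d,W,P=wrist(name)
z=P[...,2]
m=((z>0.07)&(z<0.095)&(d>0)).astype(np.uint8)
k,l,s,_=cv2.connectedComponentsWithStats(m)
for i in range(1,k):
    if s[i,4]>60:
        q=P[l==i];c,r=cv2.minEnclosingCircle(q[:,:2].astype(np.float32))
        if r<0.03: print(im[l==i].mean(0).astype(int),s[i,:4],np.round(c,4),round(r,4),np.median(q[:,2]).round(4))
E
python3 jars.py w15
```

```text
t 30.75 tcp [ 0.4283 -0.2458  0.1508] jaw -94.37 w 0.0598 q [ 1.04  0.38 -0.68  2.03  0.33  0.82 -1.48] F [-0.   0.3 -0.6]
[ 43  42 197] [377 135  54  52] [ 0.4638 -0.3104] 0.0171 0.0799
[212 122  71] [286 189  49  49] [ 0.4316 -0.245 ] 0.017 0.0799
[ 49 177 215] [447 210  54  48] [ 0.4064 -0.3609] 0.017 0.0799
```

View pics/w15.png

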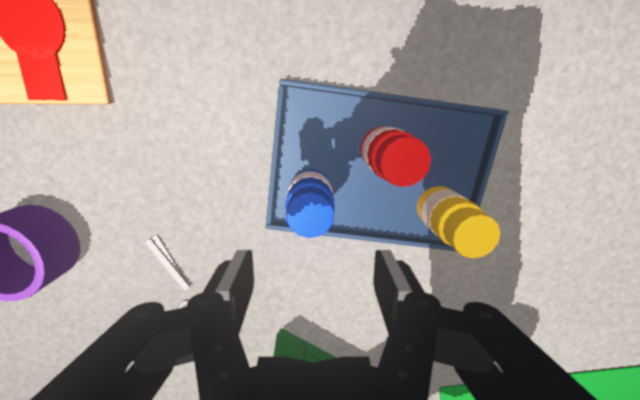

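The jars are where I left them (blue cap at (310,213)). I descend on blue.

>>> jog_arm:
  motion: [3,1,-20,0,3,1,-45,0,3,1,-68,0,3,1,-86,0,3,1,-98,0,3,1,-105,0,3,1,-107,0,3,1,-107,0]

```text
time: 31.47
tool_pos: [0.4329, -0.2446, 0.0453]
ee_rot: [[-0.997, 0.017, -0.075], [0.074, -0.012, -0.997], [-0.017, -1.0, 0.011]]
force: [-0.2, 0.7, -0.1]
gripper_width: 0.0597
```

>>> jog_arm:
  motion: [0,0,0,0,0,0,0,0,0,0,0,0,0,0,0,0,0,0,0,0,0,0,0,0,0,0,0,0,0,0,6,0,0,0,20,0,0,0,42,0,0,0,70,0,0,0,98,0,0,0,116,0,4,6,120,0,15,33,120,0,30,64,120,0,44,95,120,0,58,127,120,0,73,159,120,0,87,190,120,0]
  claw: 0.3

```text
time: 33.13
tool_pos: [0.52, -0.0526, 0.1651]
ee_rot: [[-0.997, 0.016, -0.075], [0.074, -0.012, -0.997], [-0.017, -1.0, 0.011]]
force: [0.3, -0.2, -1.0]
gripper_width: 0.0363
```

>>> jog_arm:
  motion: [15,32,0,0,31,66,0,0,47,100,0,0,60,130,0,0,69,149,0,0,73,157,-8,0,73,157,-25,0,73,157,-48,0,73,157,-70,0,73,157,-87,0,73,157,-99,0,73,157,-106,0,73,157,-109,0,73,157,-110,0,73,157,-110,0]

```text
time: 34.38
tool_pos: [0.5935, 0.1044, 0.0556]
ee_rot: [[-0.997, 0.017, -0.075], [0.075, -0.012, -0.997], [-0.018, -1.0, 0.011]]
force: [0.4, -0.1, -0.1]
gripper_width: 0.0365
```

```bash
python3 jars.py w16
```

```text
t 34.38 tcp [0.5935 0.1044 0.0556] jaw -94.29 w 0.0365 q [ 0.23  0.7  -0.62  1.8   0.57  0.81 -2.33] F [ 0.4 -0.1 -0.1]
[188 192 197] [ 0 45 33 89] [0.6819 0.2077] 0.0152 0.074
[ 42  89 120] [424 295  33   9] [0.6006 0.0596] 0.0055 0.0934
```

View pics/w16.png

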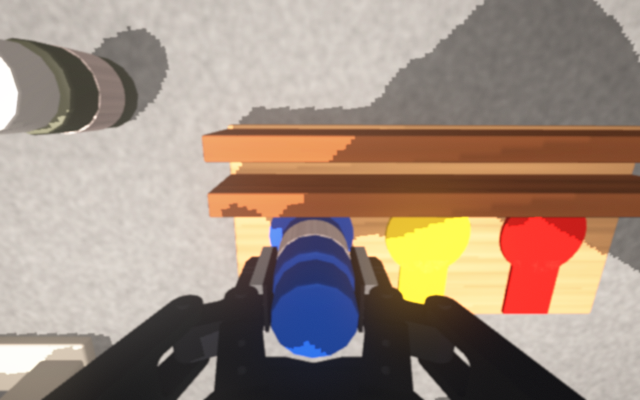

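Blue is centred over its coaster (disc spans columns 271–353, jar about 315). I lower it.

>>> jog_arm:
  motion: [0,0,-2,0,0,0,-3,0,0,0,-3,0]

```text
time: 34.68
tool_pos: [0.594, 0.1045, 0.0534]
ee_rot: [[-0.997, 0.019, -0.075], [0.075, -0.012, -0.997], [-0.019, -1.0, 0.011]]
force: [0.3, -0.1, -0.7]
gripper_width: 0.0363
```

>>> jog_arm:
  motion: [-1,0,-1,0,-1,0,-2,0,-1,0,-3,0,-1,0,-3,0]

```text
time: 35.02
tool_pos: [0.5936, 0.1045, 0.0527]
ee_rot: [[-0.997, 0.02, -0.075], [0.075, -0.014, -0.997], [-0.021, -1.0, 0.012]]
force: [-4.8, -2.9, 16.4]
gripper_width: 0.0363
```

Contact with the coaster. I release, rise and head back to the tray for red at (0.4638,-0.3105).

>>> jog_arm:
  motion: [0,0,1,0,0,0,1,0,0,0,1,0,0,0,1,0,0,0,1,0,0,0,1,0,0,0,10,0,0,0,25,0,0,0,50,0,0,0,78,0,0,0,103,0,0,0,115,0,-4,-14,117,0,-14,-48,117,0,-26,-84,117,0,-37,-120,117,0,-48,-156,117,0,-58,-190,117,0,-65,-212,117,0,-68,-220,117,0]
  claw: 0.7

```text
time: 36.68
tool_pos: [0.5239, -0.1208, 0.1698]
ee_rot: [[-0.997, 0.019, -0.081], [0.081, -0.016, -0.997], [-0.02, -1.0, 0.015]]
force: [-0.0, -0.7, -0.3]
gripper_width: 0.0597
```

```bash
python3 jars.py w17
```

```text
t 36.68 tcp [ 0.5239 -0.1208  0.1698] jaw -94.66 w 0.0597 q [ 0.75  0.44 -0.72  1.91  0.38  0.91 -1.81] F [-0.  -0.7 -0.3]
[81 38 23] [  0 124  20  44] [0.5902 0.0965] 0.0152 0.076
[ 23  26 167] [524 239  51  43] [ 0.4635 -0.3097] 0.0177 0.0797
[ 37 146 184] [575 295  49  41] [ 0.4063 -0.3609] 0.0183 0.0796
```

View pics/w17.png

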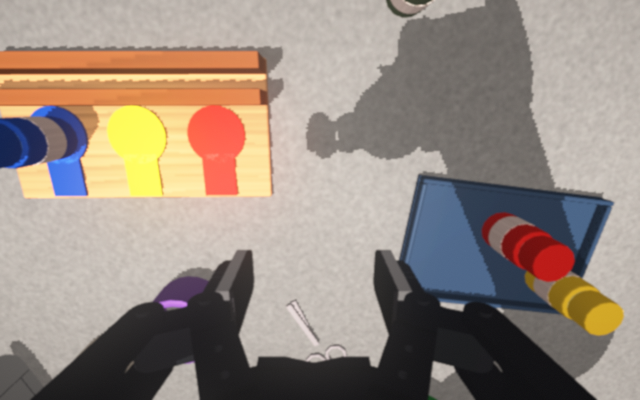

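Blue stands upright on its coaster at (40,140). I measure the two free coasters from this view, then fetch red.

Run:
```python
from h import *
d=np.load('w17.npy');W=np.load('w17_W.npy');P=cloud('wrist',d,W);z=P[...,2]
hsv=cv2.cvtColor(cv2.imread('pics/w17.png'),cv2.COLOR_BGR2HSV)
for n,(a,b,h) in dict(yel=(100,172,(24,35)),red=(180,252,(0,8))).items():
    H=hsv[...,0];m=((H>=h[0])&(H<=h[1])&(hsv[...,1]>170)).astype(np.uint8)
    if n=='red': m|=((H>172)&(hsv[...,1]>170)).astype(np.uint8)
    k=np.zeros_like(m);k[100:200,a:b]=1;m&=k
    m=cv2.morphologyEx(m,cv2.MORPH_OPEN,cv2.getStructuringElement(cv2.MORPH_ELLIPSE,(39,39)))
    q=P[(m>0)&(d>0)];print(n,m.sum(),((q.min(0)+q.max(0))/2).round(4),(q.max(0)-q.min(0)).round(4),cv2.minEnclosingCircle(q[:,:2].astype(np.float32)))
```

```text
Traceback (most recent call last):
ValueError: zero-size array to reduction operation minimum which has no identity
```

>>> jog_arm:
  motion: [-12,-38,0,0,-25,-77,0,0,-38,-116,0,0,-49,-152,0,0,-57,-177,0,0,-60,-187,-10,0,-60,-189,-30,0,-60,-189,-56,0,-60,-189,-80,0,-60,-189,-99,0,-60,-189,-113,0,-60,-189,-121,0,-60,-189,-125,0,-60,-189,-125,0,-60,-189,-125,0]

```text
time: 37.98
tool_pos: [0.465, -0.3092, 0.0455]
ee_rot: [[-0.997, 0.02, -0.081], [0.08, -0.016, -0.997], [-0.021, -1.0, 0.015]]
force: [1.0, 0.5, 0.9]
gripper_width: 0.0601
```

```bash
python3 jars.py w18
```

```text
t 37.98 tcp [ 0.465  -0.3092  0.0455] jaw -94.62 w 0.0601 q [ 0.97  0.64 -0.56  1.93  0.52  0.69 -1.55] F [1.  0.5 0.9]
[ 44  44 219] [273 268  90  90] [ 0.4642 -0.3103] 0.0175 0.0799
[59 55 56] [112 281 129 105] [ 0.4687 -0.2646] 0.0212 0.0908
```

View pics/w18.png

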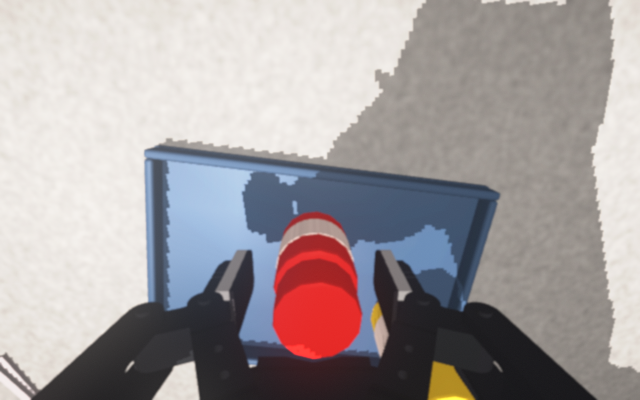

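Red is centred between the fingers (316,285). I close, lift and carry it toward the red coaster.

>>> jog_arm:
  motion: [0,0,0,0,0,0,0,0,0,0,0,0,0,0,0,0,0,0,0,0,0,0,0,0,0,0,0,0,0,0,6,0,0,0,20,0,0,0,42,0,0,0,70,0,0,0,98,0,0,0,116,0,4,8,120,0,14,33,120,0,27,64,120,0,41,96,120,0,55,128,120,0,68,158,120,0,78,180,120,0]
  claw: 0.3

```text
time: 39.7
tool_pos: [0.5436, -0.1251, 0.1659]
ee_rot: [[-0.997, 0.021, -0.078], [0.077, -0.015, -0.997], [-0.022, -1.0, 0.014]]
force: [0.4, 0.1, -1.5]
gripper_width: 0.0364
```

Run:
```python
from w import *
im,d,W,P=wrist('w19')
for n in ['bay_red','bay_yellow','bay_blue']:
    for r in place_of('wrist',n)[:2]: print(n,round(r['score'],2),np.round(W[:3,:3]@np.array(r['position'])+W[:3,3],4))
```

```text
t 39.7 tcp [ 0.5436 -0.1251  0.1659] jaw -94.46 w 0.0364 q [ 0.73  0.47 -0.71  1.87  0.4   0.92 -1.81] F [ 0.4  0.1 -1.5]
bay_red 0.71 [ 0.5817 -0.0382  0.011 ]
bay_yellow 0.56 [0.5879 0.0338 0.008 ]
bay_blue 0.74 [0.593  0.1024 0.0031]
```

View pics/w19.png

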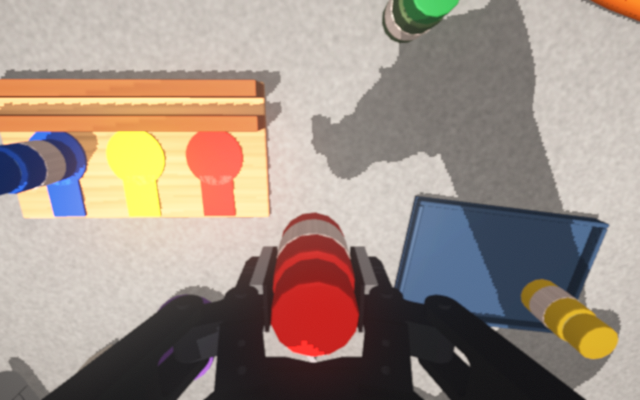

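The bay network agrees with my estimates (red at 0.5815,-0.0385), and yellow still stands in the tray. I go over the red coaster.

>>> jog_arm:
  motion: [12,28,0,0,25,56,0,0,34,77,0,0,39,87,0,0,39,87,-10,0,39,87,-30,0,39,87,-55,0,39,87,-76,0,39,87,-92,0,39,87,-102,0,39,87,-108,0,39,87,-111,0,39,87,-111,0]

```text
time: 40.98
tool_pos: [0.5815, -0.0422, 0.0543]
ee_rot: [[-0.997, 0.019, -0.079], [0.079, -0.017, -0.997], [-0.02, -1.0, 0.016]]
force: [-0.0, -0.6, -1.1]
gripper_width: 0.036
```

```bash
python3 jars.py w20
```

```text
t 40.98 tcp [ 0.5815 -0.0422  0.0543] jaw -94.55 w 0.036 q [ 0.48  0.67 -0.6   1.86  0.56  0.77 -2.09] F [-0.  -0.6 -1.1]
[89 44 30] [  0 287   9  36] [0.5872 0.0896] 0.0082 0.0712
```

View pics/w20.png

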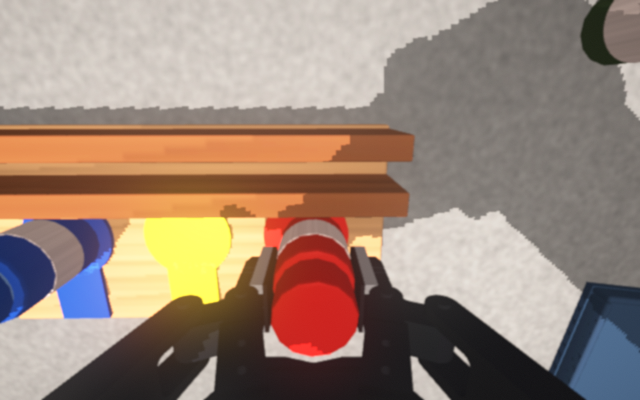

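The jar is about 4 mm toward -y of the disc centre (disc centre column 306, jar 314). I shift and lower.

>>> jog_arm:
  motion: [1,4,0,0,0,4,-2,0,0,4,-3,0,0,4,-4,0,0,4,-4,0]

```text
time: 41.45
tool_pos: [0.5831, -0.037, 0.0532]
ee_rot: [[-0.997, 0.022, -0.078], [0.078, -0.018, -0.997], [-0.024, -1.0, 0.016]]
force: [-4.5, 0.8, 13.9]
gripper_width: 0.0364
```

>>> jog_arm:
  motion: [0,0,1,0,0,0,1,0,0,0,1,0,0,0,1,0,0,0,1,0,0,0,1,0,0,0,10,0,0,0,25,0,0,0,50,0,0,0,78,0,0,0,103,0,0,0,115,0,-6,-12,117,0,-20,-40,117,0,-38,-73,117,0,-56,-106,117,0,-74,-139,117,0,-90,-170,117,0,-102,-192,117,0,-106,-200,117,0]
  claw: 0.7

```text
time: 43.12
tool_pos: [0.4742, -0.2419, 0.1704]
ee_rot: [[-0.996, 0.02, -0.084], [0.084, -0.02, -0.996], [-0.022, -1.0, 0.018]]
force: [-0.4, -0.5, -0.1]
gripper_width: 0.0598
```

```bash
python3 jars.py w21
```

```text
t 43.12 tcp [ 0.4742 -0.2419  0.1704] jaw -94.84 w 0.0598 q [ 0.99  0.42 -0.7   1.93  0.36  0.89 -1.55] F [-0.4 -0.5 -0.1]
[ 20  26 136] [ 0 61 29 51] [ 0.5802 -0.0412] 0.0162 0.0788
[ 45 165 205] [439 254  46  42] [ 0.4064 -0.3609] 0.0173 0.0798
```

View pics/w21.png

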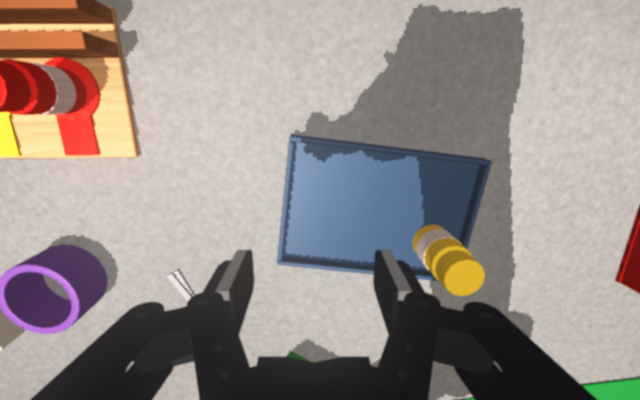

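Red stands on its coaster at (60,85). Yellow is next.

>>> jog_arm:
  motion: [-16,-28,0,0,-33,-58,0,0,-48,-85,0,0,-60,-106,0,0,-67,-117,-5,0,-68,-119,-20,0,-68,-119,-45,0,-68,-119,-70,0,-68,-119,-92,0,-68,-119,-108,0,-68,-119,-119,0,-68,-119,-125,0,-68,-119,-126,0,-68,-119,-126,0]

```text
time: 44.33
tool_pos: [0.4074, -0.3602, 0.0446]
ee_rot: [[-0.996, 0.021, -0.084], [0.083, -0.02, -0.996], [-0.023, -1.0, 0.018]]
force: [-0.2, 0.2, -0.0]
gripper_width: 0.0598
```

```bash
python3 jars.py w22
```

```text
t 44.33 tcp [ 0.4074 -0.3602  0.0446] jaw -94.8 w 0.0598 q [ 1.11  0.62 -0.54  1.97  0.51  0.66 -1.41] F [-0.2  0.2 -0. ]
[ 64 207 235] [273 268  89  92] [ 0.4064 -0.3614] 0.0175 0.0799
[46 45 46] [387 281 125 103] [ 0.4057 -0.4042] 0.02 0.0908
[57 54 55] [111 283 129 104] [ 0.411  -0.3154] 0.0216 0.0902
[43 41 43] [486 362  16  12] [ 0.3936 -0.4188] 0.0031 0.0941
```

View pics/w22.png

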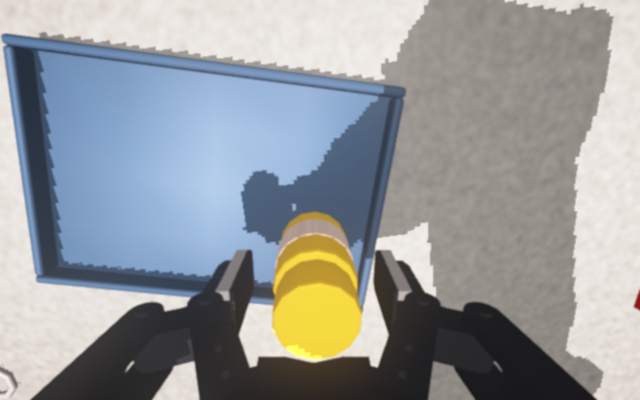

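>>> jog_arm:
  motion: [0,0,0,0,0,0,0,0,0,0,0,0,0,0,0,0,0,0,0,0,0,0,0,0,0,0,0,0,0,0,6,0,0,0,20,0,0,0,42,0,0,0,70,0,0,0,98,0,0,0,120,0,4,8,130,0,13,29,132,0,26,58,132,0,40,88,132,0,54,118,132,0,68,148,132,0,82,179,132,0]
  claw: 0.3

```text
time: 46.05
tool_pos: [0.4894, -0.1797, 0.1769]
ee_rot: [[-0.996, 0.021, -0.084], [0.084, -0.02, -0.996], [-0.023, -1.0, 0.019]]
force: [1.0, 0.0, -0.7]
gripper_width: 0.0361
```

>>> jog_arm:
  motion: [14,31,0,0,29,64,0,0,45,97,0,0,60,131,0,0,75,163,0,0,87,189,0,0,95,207,0,0,98,213,0,0,98,213,-10,0,98,213,-28,0,98,213,-50,0,98,213,-72,0,98,213,-90,0,98,213,-104,0,98,213,-113,0,98,213,-118,0,98,213,-119,0,98,213,-119,0]

```text
time: 47.55
tool_pos: [0.5876, 0.0331, 0.0581]
ee_rot: [[-0.996, 0.022, -0.085], [0.084, -0.02, -0.996], [-0.023, -1.0, 0.019]]
force: [-0.2, 0.2, -1.3]
gripper_width: 0.0363
```

```bash
python3 jars.py w23
```

```text
t 47.55 tcp [0.5876 0.0331 0.0581] jaw -94.86 w 0.0363 q [ 0.36  0.68 -0.63  1.84  0.58  0.79 -2.24] F [-0.2  0.2 -1.3]
[ 36  41 207] [428 251 108  87] [ 0.5846 -0.0311] 0.0248 0.0857
[210 126  77] [ 87 256 116  89] [0.5931 0.0955] 0.0258 0.0857
[35 37 93] [404 299  20  12] [ 0.5896 -0.0038] 0.0044 0.0926
```

View pics/w23.png

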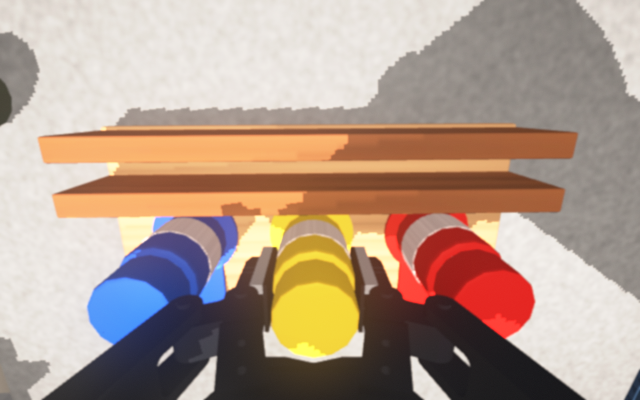

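Yellow is centred over the yellow disc (columns 270–355, jar 314) between blue and red. I lower it.

>>> jog_arm:
  motion: [0,0,-2,0,0,0,-4,0,-1,0,-6,0,-1,0,-7,0,-1,0,-7,0]

```text
time: 48.02
tool_pos: [0.5876, 0.0333, 0.0527]
ee_rot: [[-0.996, 0.024, -0.085], [0.084, -0.021, -0.996], [-0.025, -0.999, 0.019]]
force: [-3.6, -0.9, 7.5]
gripper_width: 0.0361
```

Contact. I release to a limited opening and rise straight up.

>>> jog_arm:
  motion: [0,0,0,0,0,0,0,0,0,0,0,0,0,0,0,0,0,0,0,0,0,0,0,0,0,0,10,0,0,0,25,0,0,0,50,0,0,0,78,0,0,0,110,0,0,0,145,0,-10,0,180,0,-20,0,210,0,-30,0,235,0,-40,0,250,0,-40,0,250,0,-40,0,250,0]
  claw: 0.62

```text
time: 49.52
tool_pos: [0.5479, 0.0335, 0.3049]
ee_rot: [[-0.996, 0.027, -0.084], [0.084, -0.022, -0.996], [-0.029, -0.999, 0.02]]
force: [-0.3, -1.2, -0.5]
gripper_width: 0.0531
```

```bash
cat > fin.py <<'E'
from w import *
n=sys.argv[1]
im,d,W,P=wrist(n)
z=P[...,2];m=((z>0.07)&(z<0.095)&(d>0)).astype(np.uint8)
k,l,s,_=cv2.connectedComponentsWithStats(m)
for i in range(1,k):
    if s[i,4]>60:
        q=P[l==i];c,r=cv2.minEnclosingCircle(q[:,:2].astype(np.float32));print(im[l==i].mean(0).astype(int),s[i,:2],np.round(c,4),round(r,4),np.median(q[:,2]).round(4))
c=np.array([0.5872,0.0334]);a=np.radians(85.6)
for nm,o in (('blue',.072),('yel',0),('red',-.072)): print(nm,c+o*np.array([np.cos(a),np.sin(a)]))
im,d=get_image('scene');cv2.imwrite(f'pics/{n}s.png',im)
E
python3 fin.py w24
```

```text
t 49.52 tcp [0.5479 0.0335 0.3049] jaw -94.83 w 0.0531 q [ 0.56  0.31 -0.83  1.75  0.28  1.18 -2.01] F [-0.3 -1.2 -0.5]
[ 81 169  62] [514  11] [ 0.6837 -0.2156] 0.0175 0.0749
[242 244 244] [113  48] [0.6841 0.2135] 0.0172 0.0748
[ 55  72 229] [353 127] [ 0.5808 -0.0376] 0.0169 0.0859
[224 138 106] [228 129] [0.5914 0.1033] 0.0169 0.0858
[ 94 246 252] [292 129] [0.5853 0.0326] 0.017 0.0859
[174 178 183] [ 38 240] [0.4843 0.3192] 0.0599 0.0817
blue [0.59272377 0.1051878 ]
yel [0.5872 0.0334]
red [ 0.58167623 -0.0383878 ]
```

View pics/w24.png

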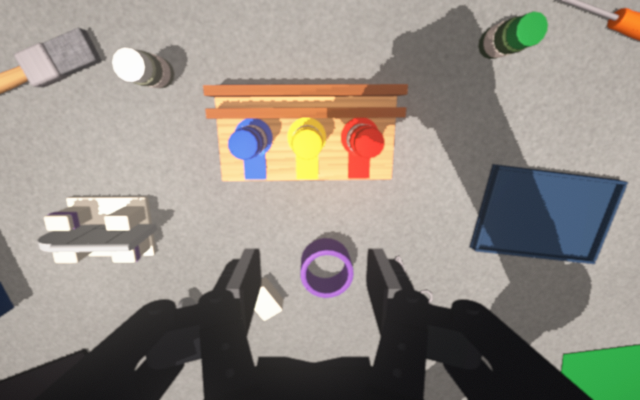

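View pics/w24s.png

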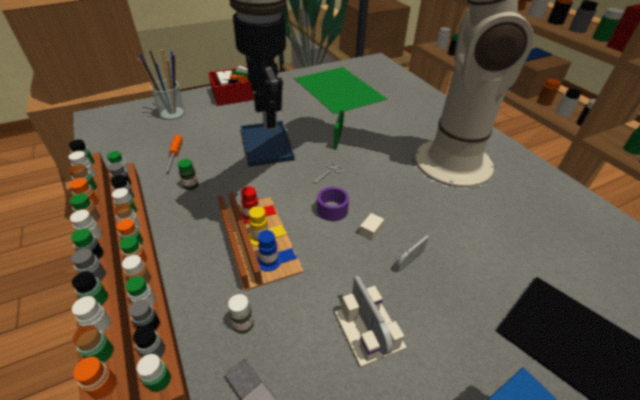

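All three jars stand on their own coasters, within about 2 mm. The wing stands in the cradle at (375,310) in the scene view, and the arm is clear. I let the arm settle and hand in.

>>> jog_arm:
  motion: [0,0,0,0,0,0,0,0,0,0,0,0,0,0,0,0]

```text
time: 49.95
tool_pos: [0.5472, 0.0331, 0.3018]
ee_rot: [[-0.996, 0.022, -0.084], [0.084, -0.021, -0.996], [-0.024, -1.0, 0.019]]
force: [-0.6, -0.2, -0.1]
gripper_width: 0.0533
```

```bash
python3 -c "
from h import *
print(ticket.job_done())"
```

```text
the job is handed in; nothing more can be done
None
```

The job is done and handed in at about 50 s of the 141 s allowed; the hand-in gives no verdict. I moved the three jars to the tray, pulled the grey wing out of the gap and stood it in the cradle slot. Then I put each jar back on the coaster of its own colour, which swapped red and yellow.

- **Jars:** the last wrist depth check has the cap centres within about 2.5 mm of the estimated coaster centres. All cap tops are at z = 0.086, so the jars are upright.
- **Wing:** right after release it was upright, with its top at about 0.085 m and within about 2 mm of the slot centre. The last scene picture shows it still standing there.
- **Arm:** it is clear of everything, with the gripper open.

No check failed. Lowering the jars pressed them onto the tray or coaster with up to 24 N at the wrist, and the tool ended tilted by about 0.03 rad. Neither disturbed a jar.

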